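Sort small balls out of a tipping pan under a held card

ROBOT

A 6-joint arm with a two-finger parallel gripper is mounted at the origin on a cart in front of the work surface, level with it; the furniture and walls round the work are solid. World frame = base frame: x ahead of the robot, y to its left, z up, the work surface at z = 0. Lengths are in m, angles in degrees, forces in N, time in s.
With the tool pointing down it reaches from about 0.25 to 0.725 m from the base axis. Payload 9.7 kg.
Tool frame: the origin (TCP) lies at the centre of the arm's flange, where the gripper is bolted on; the fingertips stand 173 mm ahead of it and the grasp point (between the pads) lies 155 mm ahead of it; z points along the fingers, y is the line along which they close (so a half turn about z gives the same grasp; the last joint's range is limited). The gripper opens to 85 mm and grips with 20 to 120 N. Pads are 22 mm wide; open, the fingers measure 114 mm over their backs; the gripper's body (76 mm by 85 mm) begins 54 mm behind the grasp point. The pads swing forward as they close: fully open they stand 13 mm farther back than shut.
Start: joints at [64.057, 4.979, 10.078, 95.1, 0, 90], TCP at [0.241, 0.495, 0.405] pointing down, gripper open.
Joint ranges: [-179.16, 179.16], [-48.56, 103.87], [-65.8, 70.77], [-126.05, 130.52], [-82.76, 87.17], [-180, 180]. Speed limits (degrees/s): [127.2, 127.2, 147.25, 180, 180, 180].

INTERFACE

Orientations are given as [roll, pitch, yaw] about the fixed x, y, z axes, in that order (R = Rz(yaw) Ry(pitch) Rx(roll)).
In Python, from workcell import monitor, camera, get_calibration, bot gives the robot as it stands.
- The arm moves only by the tool carry_out, never from a script. Its argument "targets" is text: rows parted by semicolons, each of 7 numbers parted by spaces: the shift along the tool's x, y, z in units of 0.04 m (1.0 is 0.04 m), then the turn, a rotation vector about the tool's x, y, z in units of 0.1 rad (1.0 is 0.1 rad), then the opening, from -1 (shut) to 1 (fully open), so that 0 is half open. A call has exactly 8 rows; each row shifts and turns the commanded pose from where the row before left it, along the tool's axes as they then stand; what a row does not reach is not made up. A row lasts 1/12 s, in which the tool goes at most 41.7 mm and 7.16 degrees, less where a joint would pass 70% of its speed; a pose out of reach is approached as far as the arm can. A call with a number of a shift or a turn outside -1 to 1 is refused whole. A call with a gripper value outside its range is refused whole. The fingers move at their own pace and stop on an object; "newtons" is the grip in N (left out, the last holds). Time passes only in rows, so rows that do not move let the fingers close, or fill a call up. It gives the time, the measured TCP pose, the force, the opening and the grip force at its end, in the units of the state.
- monitor.get_obs(): the state, without advancing time (a new reading comes with each control period).
- camera(name): name is "scene" or "top" or "wrist"; returns the picture (480x640x3 uint8, red, green, blue); there is no depth.
- get_calibration(name): a dict with "fx", "fy", "cx", "cy" (pixels), "view" (4x4, takes a point from world to camera coordinates). Camera axes: x right, y down, z forward; pixel columns grow to the right and rows downward; lengths in m; the calibration is good to about 2 mm. A picture is of the moment at which its call begins: read the wrist's pose just before it. get_calibration takes no time and is no camera call; for the wrist camera it gives the pose at the moment of the call.
- bot.job_done(): hands the job in; it is judged then, once.
The state is a dict: "time": time; "q": joint angles; "qd": joint speeds; "joint_efforts": joint torques, N m; "ee_pos": TCP position; "tcp_rot": TCP orientation; "wrist_force": force on the tool from outside, world axes, zero at the start; "torque": the same for the moment, N m; "opening": finger opening in m; "grasp_force": force on a finger pad.
Only numpy, scipy, OpenCV 4.12 (cv2) and the standard library are available. Lean on these libraries where they do the work, as an engineer would, in place of code of your own. Each camera call takes 0.05 s, during which the arm holds its last target. There are 200 camera calls.

TASK

The tipping pan on its stand holds three small bearing balls and two large trackball balls, mixed. Take the long sorting card (the short one does not span the pan), hold it across the pan's two side rims near the open mouth and press the mouth down with it, so that the small balls roll out under the card into the catch tray while the large ones are held back in the pan. Then let the pan rise again and stand the long card upright on the bench, clear of the stand.

Things in the scene. Friction and masses are not known exactly. Their poses are not given: they have to be found in the camera images.
- station: Fixed dark steel stand, base 265 x 158 mm, with two posts (93 mm high) that carry the pan and, before them, an aluminium catch tray. Origin on the bench under the pan's pivot; z up; -x is the way the pan's mouth points (base from x -180 to +85 mm); y along the pivot, which is 75 mm above the bench.
- pan (a joint): Pan's hinge about the station's y. 0 = at rest, mouth leaning 0.11 rad up, balls at the back. Grows as the mouth is pressed down: level at 0.11, stop at 0.36 (0.25 rad down). A spring returns it to 0; pressing at the press line takes about 3 N at first, 6 N at the stop.
- pan_mid (a point): Point of the aluminium pan on its pivot, midway between its sides, 6 mm above its floor; turns with the pan. The pan is open on top and at the mouth: inside width 124 mm, outside 132 mm, floor from 85 mm ahead of the pivot (mouth) to 71 mm behind; rims 24 mm high inside on both sides and the back.
- press_line (a point): Point of the pan midway between its side rims, level with their tops, 25 mm in from the mouth's end: a good place for the card's plate (the way under it is then 24 mm high). At rest 99 mm above the bench and 58 mm before the pivot; with the pan at its stop 77 mm above the bench and 63 mm before the pivot.
- catch_floor (a point): Centre of the catch tray's inner floor, 8 mm above the bench, fixed to the station. Inside 116 mm (x) by 144 mm (y); walls 4 mm thick, top 40 mm above the bench.
- long_card_grip (a point): Centre of the black grip bar of the LONG card, 58 mm above its underside, in the plate's plane. Bent steel sheet: upright plate 170 mm wide (y), 3 thick (x), 60 high, on a flat foot 3 mm thick along its lower edge that reaches 28 mm to its -x (other side flush). Bar 12 mm thick (x), 50 wide, 46 to 70 mm up. About 120 g.
- long_card: The same card as a body; origin on the underside, midway along the width, in the plate's plane.
- short_card: A second card, the same in section but only 80 mm wide; origin likewise. Too short to span the rims; not needed. The two cards swap places from run to run.
- small_1_center (a point): Small steel ball, 16 mm diameter; the point is its centre. It lies at the back of the pan at first and rolls freely
- small_2_center (a point): Small steel ball, 16 mm diameter; the point is its centre. It lies at the back of the pan at first and rolls freely
- small_3_center (a point): Small steel ball, 16 mm diameter; the point is its centre. It lies at the back of the pan at first and rolls freely
- large_1_center (a point): Large grey plastic ball, 40 mm diameter; the point is its centre. It lies at the back of the pan at first and rolls freely
- large_2_center (a point): Large grey plastic ball, 40 mm diameter; the point is its centre. It lies at the back of the pan at first and rolls freely
There are look-alikes about, which are no part of the job. What is shaped like the part that bears large_2_center but pink or yellow is not meant.

How it is judged (in metres and radians):
On the way:
1. the pan is tipped mouth-down with the long card pressed on its rims (value of joint pan above 0.12 rad and contact force between long_card and station above 0.5 N), for 0.2 s.
At the end, for the whole second after the job is handed in: All three small balls lie in the catch tray, both large balls are in the pan, the pan is back up (within 0.05 rad of rest), and the long card stands still on the bench on its foot (upright within 10 degrees), released and not touching the stand, pan or tray (x of small_1_center in the frame of catch_floor between -0.062 and 0.062 m and y of small_1_center in the frame of catch_floor between -0.076 and 0.076 m and z of small_1_center in the frame of catch_floor between 0 and 0.035 m and x of small_2_center in the frame of catch_floor between -0.062 and 0.062 m and y of small_2_center in the frame of catch_floor between -0.076 and 0.076 m and z of small_2_center in the frame of catch_floor between 0 and 0.035 m and x of small_3_center in the frame of catch_floor between -0.062 and 0.062 m and y of small_3_center in the frame of catch_floor between -0.076 and 0.076 m and z of small_3_center in the frame of catch_floor between 0 and 0.035 m and x of large_1_center in the frame of pan_mid between -0.085 and 0.075 m and y of large_1_center in the frame of pan_mid between -0.066 and 0.066 m and z of large_1_center in the frame of pan_mid between -0.01 and 0.06 m and x of large_2_center in the frame of pan_mid between -0.085 and 0.075 m and y of large_2_center in the frame of pan_mid between -0.066 and 0.066 m and z of large_2_center in the frame of pan_mid between -0.01 and 0.06 m and value of joint pan below 0.05 rad and height (world z) of long_card_grip between 0.048 and 0.068 m and angle between long_card_grip's own z axis and vertical below 0.17 rad and contact force between long_card and station below 0.05 N and linear speed of long_card below 0.02 m/s).
It also fails if it takes over 50 s, if anything falls off the work surface, if the arm or the gripper's body presses on something with over 40 N, if the wrist force passes 120 N, or if a joint passes its speed limit or range.

## Working session

There is one attempt and no reset: what is moved stays moved. The work goes in short steps, Python scripts to look and compute and a tool call to move; the robot and the scene stay as the last step left them, time stands still between calls to the robot, and variables do not carry over. Pictures are saved under pics/ and viewed, at most 10 in all, crops included, and the job is handed in when it is done.

Besides the shell and the picture viewer there is one more tool, called after ">>>" by a JSON object that holds its "fn" and its "kwargs". carry_out: Moves the arm, as the interface text tells. Shifts and turns lie within -1 to 1; 1 stands for 0.04 m of shift or 0.1 rad of turn. Its arguments: {"type":"object","properties":{"targets":{"type":"string"},"newtons":{"type":"number"}},"required":["targets"]}

```bash
mkdir -p pics; ls; python3 - <<'E'
from workcell import monitor,camera,get_calibration
import cv2,numpy as np
print(monitor.get_obs())
for n in("scene","top"):
    cv2.imwrite(f"pics/{n}0.png",camera(n)[:,:,::-1]); c=get_calibration(n); print(n,c["fx"],c["cx"],c["cy"],np.round(c["view"],3).tolist())
E
```

```text
pics
{'time': 0.0, 'q': array([ 6.40582107e+01,  5.01083652e+00,  1.00336152e+01,  9.50991784e+01,
       -1.49522538e-03,  9.00026838e+01]), 'qd': array([-0.06069864,  0.02288102,  0.24702301,  0.11653011, -0.04247513,
        0.04181598]), 'joint_efforts': array([-8.63302057e-05, -5.20382738e+01,  4.64806151e+01,  1.60994846e-02,
       -8.96577694e-05, -1.71359136e-05]), 'ee_pos': array([0.24060406, 0.49457946, 0.40397793]), 'tcp_rot': array([-1.79923600e+02,  1.49880263e-03,  1.54055529e+02]), 'wrist_force': array([-0.39561482,  0.15439834, -0.24976377]), 'torque': array([0.0158597, 0.0125001, 0.043065 ]), 'grasp_force': 0.0, 'opening': 0.08518946045647982}
scene 463.05131615768624 319.82678755574176 240.6627818302867 [[0.713, -0.701, 0.017, -0.45], [-0.349, -0.376, -0.858, 0.258], [0.608, 0.606, -0.513, 0.531], [0.0, 0.0, 0.0, 1.0]]
top 573.7016031211333 315.6968352326063 236.37753149060785 [[-0.013, -0.999, 0.03, -0.042], [-0.99, 0.009, -0.138, 0.639], [0.137, -0.032, -0.99, 1.137], [0.0, 0.0, 0.0, 1.0]]
```

View pics/top0.png

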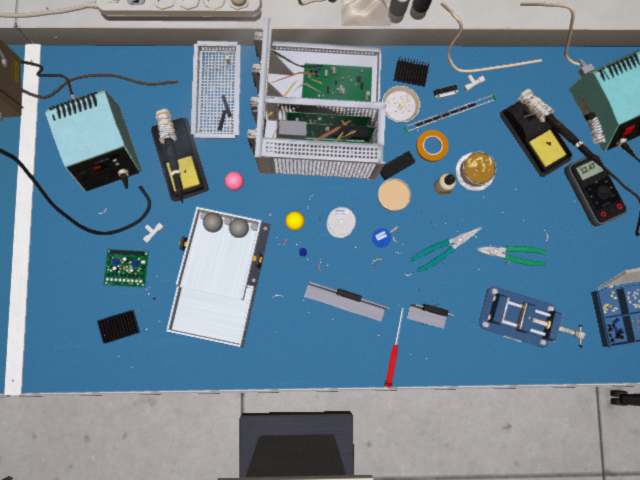

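View pics/scene0.png

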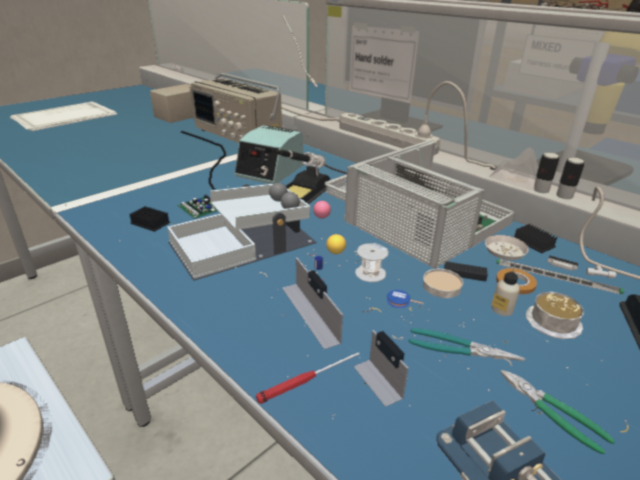

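The long card is at top (345,300) and the short one at (429,315). The station is at (218,278) with its mouth toward the robot. The large grey balls are at (212,222) and (239,228). The pink (234,180) and yellow (294,220) balls are look-alikes. I choose the wider card and check it in a close crop.

```bash
cat > h.py <<'E'
from workcell import monitor,camera,get_calibration
import cv2,numpy as np
def ray(n,u,v,z,c=None):
    c=c or get_calibration(n); V=np.array(c["view"]); R,t=V[:3,:3],V[:3,3]
    o=-R.T@t; d=R.T@np.array([(u-c["cx"])/c["fx"],(v-c["cy"])/c["fy"],1]); return o+d*(z-o[2])/d[2]
def proj(n,p,c=None):
    c=c or get_calibration(n); q=np.array(c["view"])@np.append(p,1); return np.array([c["fx"]*q[0]/q[2]+c["cx"],c["fy"]*q[1]/q[2]+c["cy"]])
E
python3 - <<'E'
from h import *
im=cv2.imread("pics/top0.png"); c=im[195:355,160:460]
cv2.imwrite("pics/crop.png",cv2.resize(c,None,fx=2.6,fy=2.6,interpolation=cv2.INTER_CUBIC))
E
```

```text
(no output)
```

View pics/crop.png

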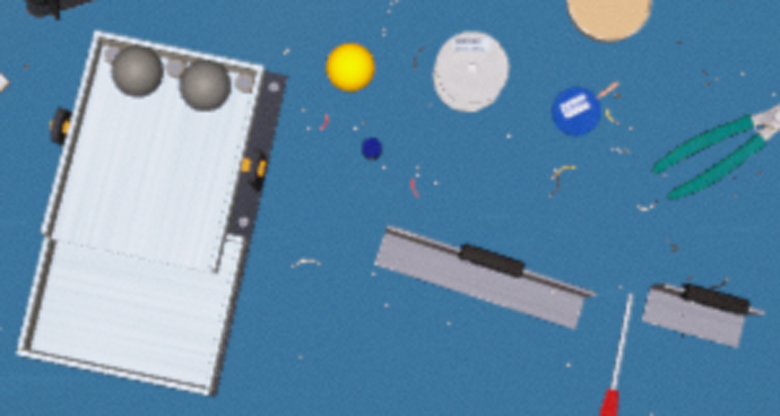

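```bash
python3 - <<'E'
from h import *
V=np.array(get_calibration("top")["view"]);print("cam",-V[:3,:3].T@V[:3,3])
f=lambda u,v,z:ray("top",160+(u+.5)/2.6,195+(v+.5)/2.6,z)[:3]
P=dict(bar=(492,257,.07),barL=(463,248,.07),barR=(523,267,.07),pL=(388,227,.06),pR=(594,295,.06),fL=(375,263,.003),fR=(577,328,.003),
tFL=(18,353,.04),tFR=(213,395,.04),tBR=(243,235,.04),pBL=(97,33,.085),pBR=(265,67,.085),postL=(60,125,.093),postR=(260,165,.093),pML=(44,236,.102),pMR=(217,272,.102))
for k,a in P.items(): print(k,np.round(f(*a),4))
d=lambda a,b:np.degrees(np.arctan2(*(lambda w:(w[0],-w[1]))(f(*P[b])-f(*P[a]))))
for a,b in [("barL","barR"),("pL","pR"),("fL","fR"),("tFL","tFR"),("pBL","pBR"),("pML","pMR"),("postL","postR")]: print(a,round(d(a,b),2),np.linalg.norm(f(*P[a])-f(*P[b])).round(4))
E
```

```text
cam [ 0.47593257 -0.01105179  1.21440425]
bar [ 0.5183 -0.1134  0.07  ]
barL [ 0.5254 -0.0913  0.07  ]
barR [ 0.5104 -0.137   0.07  ]
pL [ 0.5427 -0.0342  0.06  ]
pR [ 0.4885 -0.1925  0.06  ]
fL [ 0.517  -0.0245  0.003 ]
fR [ 0.4629 -0.1869  0.003 ]
tFL [0.45  0.252 0.04 ]
tFR [0.416  0.1019 0.04  ]
tBR [0.5389 0.079  0.04  ]
pBL [0.692  0.1872 0.085 ]
pBR [0.6646 0.059  0.085 ]
postL [0.6202 0.2125 0.093 ]
postR [0.5885 0.0623 0.093 ]
pML [0.5365 0.2209 0.102 ]
pMR [0.5085 0.0934 0.102 ]
barL -18.2 0.0481
pL -18.89 0.1673
fL -18.44 0.1711
tFL -12.79 0.1539
pBL -12.06 0.1311
pML -12.39 0.1306
postL -11.94 0.1535
```

```bash
cat >> h.py <<'E'
from scipy.spatial.transform import Rotation as Ro
def plan(p,yaw,n,g):
    o=monitor.get_obs(); p0=np.array(o["ee_pos"]); R=Ro.from_euler("xyz",o["tcp_rot"],degrees=True)
    dR=(R.inv()*Ro.from_euler("xyz",[180,0,yaw],degrees=True)).as_rotvec()/n
    for i in range(n):
        s=R.inv().apply((np.array(p)-p0)/n)/.04; print(*np.round(np.r_[s,dR/.1],2),g,end=";\n"); R=R*Ro.from_rotvec(dR)
E
python3 - <<'E'
from h import *
plan([.518,-.113,.31],71.4,24,1)
E
```

```text
-0.54 -0.44 0.1 -0.0 0.0 0.6 1;
-0.56 -0.41 0.1 -0.0 0.0 0.6 1;
-0.59 -0.37 0.1 -0.0 0.0 0.6 1;
-0.61 -0.34 0.1 -0.0 0.0 0.6 1;
-0.63 -0.3 0.1 -0.0 0.0 0.6 1;
-0.64 -0.26 0.1 -0.0 0.0 0.6 1;
-0.66 -0.22 0.1 -0.0 0.0 0.6 1;
-0.67 -0.18 0.1 -0.0 0.0 0.6 1;
-0.68 -0.14 0.1 -0.0 0.0 0.6 1;
-0.69 -0.1 0.1 -0.0 0.0 0.6 1;
-0.69 -0.06 0.1 -0.0 0.0 0.6 1;
-0.7 -0.02 0.1 -0.0 0.0 0.6 1;
-0.7 0.02 0.1 -0.0 0.0 0.6 1;
-0.69 0.06 0.1 -0.0 0.0 0.6 1;
-0.69 0.11 0.1 -0.0 0.0 0.6 1;
-0.68 0.15 0.1 -0.0 0.0 0.6 1;
-0.67 0.19 0.1 -0.0 0.0 0.6 1;
-0.66 0.23 0.1 -0.0 0.0 0.6 1;
-0.64 0.27 0.1 -0.0 0.0 0.6 1;
-0.63 0.3 0.1 -0.0 0.0 0.6 1;
-0.61 0.34 0.1 -0.0 0.0 0.6 1;
-0.58 0.38 0.1 -0.0 0.0 0.6 1;
-0.56 0.41 0.1 -0.0 0.0 0.6 1;
-0.54 0.44 0.1 -0.0 0.0 0.6 1;
```

>>> {"fn": "carry_out", "kwargs": {"targets": "-0.54 -0.44 0.1 0 0 0.6 1;-0.56 -0.41 0.1 0 0 0.6 1;-0.59 -0.37 0.1 0 0 0.6 1;-0.61 -0.34 0.1 0 0 0.6 1;-0.63 -0.3 0.1 0 0 0.6 1;-0.64 -0.26 0.1 0 0 0.6 1;-0.66 -0.22 0.1 0 0 0.6 1;-0.67 -0.18 0.1 0 0 0.6 1", "newtons": 60}}

```text
time: 0.77
ee_pos: [0.3342, 0.2913, 0.3722]
tcp_rot: [-180.0, 0.0, 126.4]
wrist_force: [-0.2, 0.4, -0.0]
opening: 0.0852
grasp_force: 0.0
```

>>> {"fn": "carry_out", "kwargs": {"targets": "-0.68 -0.14 0.1 0 0 0.6 1;-0.69 -0.1 0.1 0 0 0.6 1;-0.69 -0.06 0.1 0 0 0.6 1;-0.7 -0.02 0.1 0 0 0.6 1;-0.7 0.02 0.1 0 0 0.6 1;-0.69 0.06 0.1 0 0 0.6 1;-0.69 0.11 0.1 0 0 0.6 1;-0.68 0.15 0.1 0 0 0.6 1"}}

```text
time: 1.43
ee_pos: [0.4275, 0.0887, 0.3403]
tcp_rot: [-180.0, -0.0, 98.9]
wrist_force: [-0.2, 0.7, -0.4]
opening: 0.085
grasp_force: 0.0
```

>>> {"fn": "carry_out", "kwargs": {"targets": "-0.67 0.19 0.1 0 0 0.6 1;-0.66 0.23 0.1 0 0 0.6 1;-0.64 0.27 0.1 0 0 0.6 1;-0.63 0.3 0.1 0 0 0.6 1;-0.61 0.34 0.1 0 0 0.6 1;-0.58 0.38 0.1 0 0 0.6 1;-0.56 0.41 0.1 0 0 0.6 1;-0.54 0.44 0.1 0 0 0.6 1"}}

```text
time: 2.1
ee_pos: [0.5205, -0.1138, 0.3081]
tcp_rot: [-180.0, 0.0, 71.4]
wrist_force: [0.1, 1.1, -0.2]
opening: 0.0853
grasp_force: 0.0
```

```bash
python3 - <<'E'
from h import *
c=get_calibration("wrist"); im=camera("wrist")[:,:,::-1].copy()
print(monitor.get_obs()["ee_pos"],monitor.get_obs()["tcp_rot"],monitor.get_obs()["time"])
print(c["fx"],np.round(c["view"],3).tolist(), proj("wrist",[.517,-.1134,.07],c))
cv2.imwrite("pics/w1.png",im)
E
```

```text
[ 0.52175002 -0.11682455  0.30685192] [-1.79987967e+02  8.47879800e-02  7.10172231e+01] 2.15
403.4638599464438 [[0.948, -0.319, -0.001, -0.528], [-0.302, -0.896, 0.327, 0.045], [-0.105, -0.31, -0.945, 0.31], [0.0, 0.0, 0.0, 1.0]] [317.05270767 265.57629811]
```

View pics/w1.png

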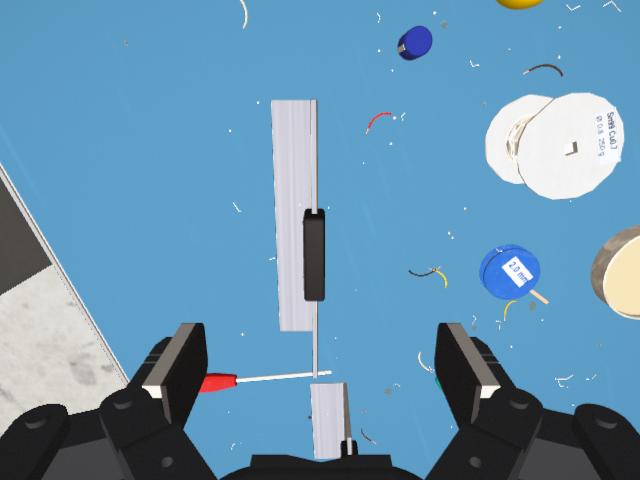

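The wrist view shows the long card between the fingers, with the bar's top face centred at about (314,258). Its plate line runs nearly vertical, from (314,100) to (315,375).

```bash
python3 - <<'E'
from h import *
im=cv2.imread("pics/w1.png"); m=(im.max(2)<60)[190:320,280:350].astype(np.uint8)
k,l,s,ce=cv2.connectedComponentsWithStats(m); i=1+s[1:,4].argmax(); r=cv2.minAreaRect(cv2.findNonZero((l==i).astype(np.uint8)))
print(r,s[i]); c=get_calibration("wrist")
B=ray("wrist",314.5,258,.07,c); a=ray("wrist",314.5,105,.06,c); b=ray("wrist",315.5,372,.06,c); d=a-b
print(B,(a+b)/2,np.linalg.norm(d),np.degrees(np.arctan2(-d[0],d[1])))
plan([B[0],B[1],.213],71.2,8,1)
E
```

```text
((34.0, 64.5), (91.0, 20.0), 90.0) [  24   19   21   92 1053]
[ 0.51853269 -0.11162149  0.07      ] [ 0.51825402 -0.11294255  0.06      ] 0.16163640734663973 -19.045942713554812
0.01 -0.01 0.29 -0.0 0.0 -0.0 1;
0.01 -0.01 0.29 -0.0 0.0 -0.0 1;
0.01 -0.01 0.29 -0.0 0.0 -0.0 1;
0.01 -0.01 0.29 -0.0 0.0 -0.0 1;
0.01 -0.01 0.29 -0.0 0.0 -0.0 1;
0.01 -0.01 0.29 -0.0 0.0 -0.0 1;
0.01 -0.01 0.29 -0.0 0.0 -0.0 1;
0.01 -0.01 0.29 -0.0 0.0 -0.0 1;
```

>>> {"fn": "carry_out", "kwargs": {"targets": "0 0 0.3 0 0 0 1;0 0 0.3 0 0 0 1;0 0 0.3 0 0 0 1;0 0 0.3 0 0 0 1;0 0 0.3 0 0 0 1;0 0 0.3 0 0 0 1;0 0 0.3 0 0 0 1;0 0 0.28 0 0 0 1"}}

```text
time: 2.82
ee_pos: [0.52, -0.112, 0.2121]
tcp_rot: [-180.0, 0.0, 71.6]
wrist_force: [-0.1, -0.1, -0.9]
opening: 0.0853
grasp_force: 0.0
```

>>> {"fn": "carry_out", "kwargs": {"targets": "0 0 0 0 0 0 0.4;0 0 0 0 0 0 -0.2;0 0 0 0 0 0 -1;0 0 0 0 0 0 -1;0 0 0 0 0 0 -1;0 0 0 0 0 0 -1;0 0 0 0 0 0 -1;0 0 0 0 0 0 -1", "newtons": 60}}

```text
time: 3.48
ee_pos: [0.5202, -0.1123, 0.2142]
tcp_rot: [180.0, -0.0, 71.5]
wrist_force: [-2.6, 0.4, 6.1]
opening: 0.0109
grasp_force: 59.0
```

>>> {"fn": "carry_out", "kwargs": {"targets": "0 0 -0.2 0 0 0 -1;0 0 -0.5 0 0 0 -1;0 0 -0.6 0 0 0 -1;0 0 -0.6 0 0 0 -1;0 0 -0.6 0 0 0 -1;0 0 -0.6 0 0 0 -1;0 0 -0.5 0 0 0 -1;0 0 -0.2 0 0 0 -1"}}

```text
time: 4.15
ee_pos: [0.5204, -0.1124, 0.369]
tcp_rot: [179.8, -0.0, 71.6]
wrist_force: [0.4, 0.1, -0.9]
opening: 0.011
grasp_force: 58.6
```

```bash
python3 - <<'E'
from h import *
plan([.547,.152,.365],77.7,16,-1)
E
```

```text
0.41 -0.09 0.01 0.0 -0.0 -0.07 -1;
0.41 -0.09 0.01 0.0 -0.0 -0.07 -1;
0.41 -0.09 0.01 0.0 -0.0 -0.07 -1;
0.41 -0.08 0.01 0.0 -0.0 -0.07 -1;
0.41 -0.08 0.01 0.0 -0.0 -0.07 -1;
0.41 -0.08 0.01 0.0 -0.0 -0.07 -1;
0.41 -0.07 0.01 0.0 -0.0 -0.07 -1;
0.41 -0.07 0.01 0.0 -0.0 -0.07 -1;
0.41 -0.07 0.01 0.0 -0.0 -0.07 -1;
0.41 -0.07 0.01 0.0 -0.0 -0.07 -1;
0.41 -0.06 0.01 0.0 -0.0 -0.07 -1;
0.41 -0.06 0.01 0.0 -0.0 -0.07 -1;
0.41 -0.06 0.01 0.0 -0.0 -0.07 -1;
0.41 -0.06 0.01 0.0 -0.0 -0.07 -1;
0.41 -0.05 0.01 0.0 -0.0 -0.07 -1;
0.41 -0.05 0.01 0.0 -0.0 -0.07 -1;
```

>>> {"fn": "carry_out", "kwargs": {"targets": "0.3 -0.06 0 0 0 -0.07 -1;0.41 -0.09 0 0 0 -0.07 -1;0.41 -0.09 0 0 0 -0.07 -1;0.41 -0.09 0 0 0 -0.07 -1;0.41 -0.08 0 0 0 -0.07 -1;0.41 -0.08 0 0 0 -0.07 -1;0.41 -0.08 0 0 0 -0.07 -1;0.41 -0.07 0 0 0 -0.07 -1"}}

```text
time: 4.82
ee_pos: [0.5326, 0.0179, 0.364]
tcp_rot: [-179.9, 0.0, 74.8]
wrist_force: [-0.0, -0.4, -0.8]
opening: 0.0111
grasp_force: 58.6
```

>>> {"fn": "carry_out", "kwargs": {"targets": "0.45 -0.07 0.01 0 0 -0.07 -1;0.45 -0.07 0.01 0 0 -0.07 -1;0.45 -0.06 0.01 0 0 -0.07 -1;0.43 -0.06 0.01 0 0 -0.07 -1;0.41 -0.06 0.01 0 0 -0.07 -1;0.41 -0.06 0.01 0 0 -0.07 -1;0.35 -0.05 0.01 0 0 -0.07 -1;0.2 -0.03 0.01 0 0 -0.07 -1"}}

```text
time: 5.48
ee_pos: [0.5452, 0.1449, 0.361]
tcp_rot: [-179.9, 0.0, 78.1]
wrist_force: [0.1, -0.3, -1.1]
opening: 0.0111
grasp_force: 58.6
```

```bash
python3 - <<'E'
from h import *
a=camera("top")[:,:,::-1].copy(); b=camera("scene")[:,:,::-1].copy()
o=monitor.get_obs();print(o["ee_pos"],o["tcp_rot"],o["wrist_force"])
z=lambda i:cv2.resize(i,(400,300) if 0 else (390,300),interpolation=cv2.INTER_CUBIC)
cv2.imwrite("pics/c2.png",np.hstack([z(a[190:360,110:331]),z(b[120:290,140:361])]))
plan([.547,.152,.327],77.7,8,-1)
E
```

```text
[0.54528891 0.14433732 0.36136141] [-1.79934696e+02  2.93429167e-02  7.80847011e+01] [-0.14467469 -0.69963329 -2.11240115]
0.02 0.0 0.11 -0.0 0.0 0.01 -1;
0.02 0.0 0.11 -0.0 0.0 0.01 -1;
0.02 0.0 0.11 -0.0 0.0 0.01 -1;
0.02 0.0 0.11 -0.0 0.0 0.01 -1;
0.02 0.0 0.11 -0.0 0.0 0.01 -1;
0.02 0.0 0.11 -0.0 0.0 0.01 -1;
0.02 0.0 0.11 -0.0 0.0 0.01 -1;
0.02 0.0 0.11 -0.0 0.0 0.01 -1;
```

View pics/c2.png

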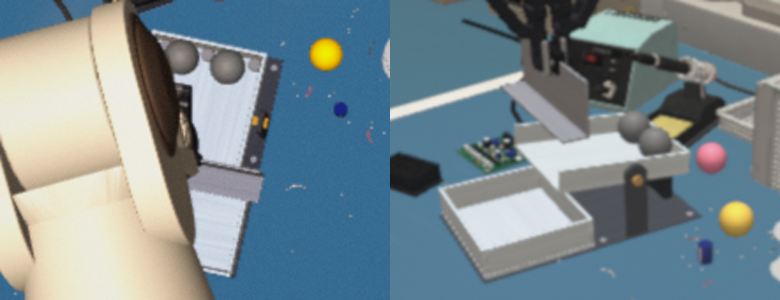

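The card is level above the pan mouth. Its right end sits about 8 mm short of centred, so I correct that and lower it.

>>> {"fn": "carry_out", "kwargs": {"targets": "0.03 0 0.14 0 0 0 -1;0.03 0 0.14 0 0 0 -1;0.03 0 0.14 0 0 0.01 -1;0.03 0 0.14 0 0 0.02 -1;0.02 0 0.14 0 0 0.02 -1;0.02 0 0.14 0 0 0.02 -1;0.02 0 0.12 0 0 0 -1;0.02 0 0.1 0 0 0 -1"}}

```text
time: 6.25
ee_pos: [0.5471, 0.1509, 0.3192]
tcp_rot: [-180.0, 0.0, 77.6]
wrist_force: [-0.5, 0.6, -1.7]
opening: 0.0111
grasp_force: 58.6
```

>>> {"fn": "carry_out", "kwargs": {"targets": "0 0 0.05 0 0 0 -1;0 0 0.05 0 0 0 -1;0 0 0.05 0 0 0 -1;0 0 0.05 0 0 0 -1;0 0 0.05 0 0 0 -1;0 0 0.05 0 0 0 -1;0 0 0.05 0 0 0 -1;0 0 0.05 0 0 0 -1"}}

```text
time: 6.92
ee_pos: [0.5469, 0.151, 0.3041]
tcp_rot: [-180.0, -0.0, 77.6]
wrist_force: [-4.1, 0.5, 6.1]
opening: 0.0107
grasp_force: 59.9
```

>>> {"fn": "carry_out", "kwargs": {"targets": "0 0 0.03 0 0 0 -1;0 0 0.03 0 0 0 -1;0 0 0.03 0 0 0 -1;0 0 0.03 0 0 0 -1;0 0 0.03 0 0 0 -1;0 0 0.03 0 0 0 -1;0 0 0.03 0 0 0 -1;0 0 0.03 0 0 0 -1"}}

```text
time: 7.58
ee_pos: [0.5468, 0.151, 0.2943]
tcp_rot: [-180.0, -0.0, 77.6]
wrist_force: [-2.9, 1.3, 3.8]
opening: 0.0114
grasp_force: 59.8
```

>>> {"fn": "carry_out", "kwargs": {"targets": "0 0 0 0 0 0 -1;0 0 0 0 0 0 -1;0 0 0 0 0 0 -1;0 0 0 0 0 0 -1;0 0 0 0 0 0 -1;0 0 0 0 0 0 -1;0 0 0 0 0 0 -1;0 0 0 0 0 0 -1"}}

```text
time: 8.25
ee_pos: [0.547, 0.151, 0.2943]
tcp_rot: [-180.0, -0.0, 77.6]
wrist_force: [-4.6, 0.8, 5.2]
opening: 0.0111
grasp_force: 60.0
```

```bash
python3 - <<'E'
from h import *
a=camera("top")[:,:,::-1].copy(); b=camera("scene")[:,:,::-1].copy()
z=lambda i:cv2.resize(i,(390,300),interpolation=cv2.INTER_CUBIC)
cv2.imwrite("pics/c3.png",np.hstack([z(a[190:360,110:331]),z(b[120:290,140:361])]))
E
```

```text
(no output)
```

View pics/c3.png

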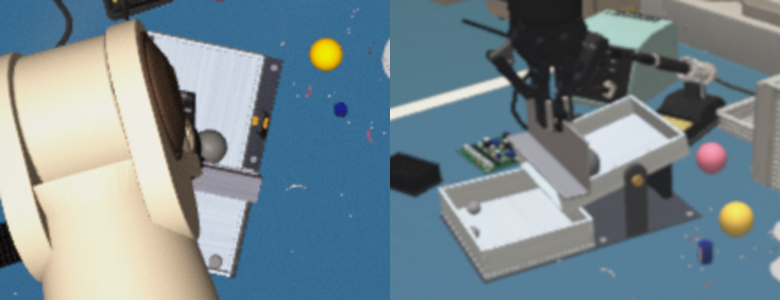

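Two small balls show in the tray in the scene half, at (473,207) and (475,232). One shows in the top half at (215,260). I wait a second and check whether these are three distinct balls.

>>> {"fn": "carry_out", "kwargs": {"targets": "0 0 0.03 0 0 0 -1;0 0 0.03 0 0 0 -1;0 0 0 0 0 0 -1;0 0 0 0 0 0 -1;0 0 0 0 0 0 -1;0 0 0 0 0 0 -1;0 0 0 0 0 0 -1;0 0 0 0 0 0 -1"}}

```text
time: 9.02
ee_pos: [0.547, 0.1509, 0.2919]
tcp_rot: [-180.0, -0.0, 77.6]
wrist_force: [-4.6, 1.0, 4.6]
opening: 0.011
grasp_force: 60.3
```

```bash
python3 - <<'E'
from h import *
a=camera("top")[:,:,::-1].copy(); b=camera("scene")[:,:,::-1].copy()
z=lambda i:cv2.resize(i,(390,520),interpolation=cv2.INTER_CUBIC)
cv2.imwrite("pics/c4.png",np.hstack([z(a[270:350,200:260]),cv2.resize(b[190:290,160:260],(400,520),interpolation=cv2.INTER_CUBIC)]))
p=ray("top",110+215/390*221,190+260/300*170,.016); q=proj("scene",p); print(p,q,(q-[160,190])*[4,5.2]+[390,0])
E
```

```text
[0.43476108 0.1252966  0.016     ] [197.59246118 264.92374721] [540.36984473 389.60348551]
```

View pics/c4.png

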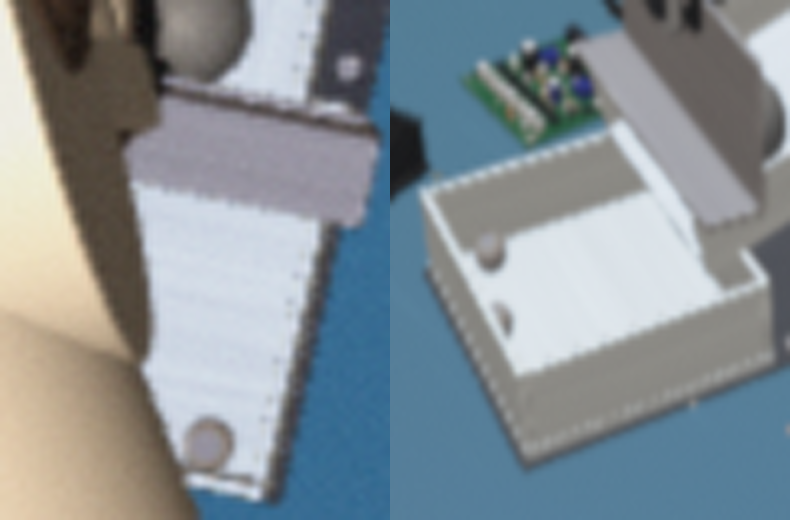

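The top-view ball projects to (540,390) in the scene crop, hidden by the wall. It is distinct from the two visible at (490,250) and (505,320), so all three are in the tray. I let the pan rise slowly.

>>> {"fn": "carry_out", "kwargs": {"targets": "0 0 -0.06 0 0 0 -1;0 0 -0.06 0 0 0 -1;0 0 -0.06 0 0 0 -1;0 0 -0.06 0 0 0 -1;0 0 -0.06 0 0 0 -1;0 0 -0.06 0 0 0 -1;0 0 -0.06 0 0 0 -1;0 0 -0.06 0 0 0 -1"}}

```text
time: 9.78
ee_pos: [0.5473, 0.1509, 0.3112]
tcp_rot: [180.0, 0.0, 77.6]
wrist_force: [0.9, -0.1, -0.2]
opening: 0.0111
grasp_force: 58.7
```

>>> {"fn": "carry_out", "kwargs": {"targets": "0 0 -0.03 0 0 0 -1;0 0 0 0 0 0 -1;0 0 0 0 0 0 -1;0 0 0 0 0 0 -1;0 0 0 0 0 0 -1;0 0 0 0 0 0 -1;0 0 0 0 0 0 -1;0 0 0 0 0 0 -1"}}

```text
time: 10.45
ee_pos: [0.5471, 0.1509, 0.3123]
tcp_rot: [180.0, 0.0, 77.6]
wrist_force: [1.0, -1.2, 0.5]
opening: 0.011
grasp_force: 58.7
```

>>> {"fn": "carry_out", "kwargs": {"targets": "0 0 0 0 0 0 -1;0 0 0 0 0 0 -1;0 0 0 0 0 0 -1;0 0 -0.03 0 0 0 -1;0 0 -0.05 0 0 0 -1;0 0 -0.1 0 0 0 -1;0 0 -0.2 0 0 0 -1;0 0 -0.2 0 0 0 -1"}}

```text
time: 11.12
ee_pos: [0.5469, 0.151, 0.3359]
tcp_rot: [-179.9, 0.0, 77.6]
wrist_force: [0.3, 0.9, -0.9]
opening: 0.0112
grasp_force: 58.5
```

>>> {"fn": "carry_out", "kwargs": {"targets": "0 0 -0.2 0 0 0 -1;0 0 -0.2 0 0 0 -1;0 0 -0.2 0 0 0 -1;0 0 -0.2 0 0 0 -1;0 0 -0.1 0 0 0 -1;0 0 0 0 0 0 -1;0 0 0 0 0 0 -1;0 0 0 0 0 0 -1"}}

```text
time: 11.78
ee_pos: [0.5471, 0.1509, 0.371]
tcp_rot: [-180.0, 0.0, 77.6]
wrist_force: [-0.2, -0.0, -0.9]
opening: 0.011
grasp_force: 58.5
```

```bash
python3 - <<'E'
from h import *
print(monitor.get_obs()["wrist_force"])
plan([.520,-.112,.37],71.5,16,-1)
E
```

```text
[-0.2436357  -0.03304088 -0.87543696]
-0.41 0.05 0.0 -0.0 0.0 0.07 -1;
-0.41 0.05 0.0 -0.0 0.0 0.07 -1;
-0.41 0.05 0.0 -0.0 0.0 0.07 -1;
-0.41 0.06 0.0 -0.0 0.0 0.07 -1;
-0.41 0.06 0.0 -0.0 0.0 0.07 -1;
-0.41 0.06 0.0 -0.0 0.0 0.07 -1;
-0.41 0.06 0.0 -0.0 0.0 0.07 -1;
-0.41 0.07 0.0 -0.0 0.0 0.07 -1;
-0.41 0.07 0.0 -0.0 0.0 0.07 -1;
-0.41 0.07 0.0 -0.0 0.0 0.07 -1;
-0.41 0.07 0.0 -0.0 0.0 0.07 -1;
-0.41 0.08 0.0 -0.0 0.0 0.07 -1;
-0.41 0.08 0.0 -0.0 0.0 0.07 -1;
-0.4 0.08 0.0 -0.0 0.0 0.07 -1;
-0.4 0.08 0.0 -0.0 0.0 0.07 -1;
-0.4 0.09 0.0 -0.0 0.0 0.07 -1;
```

>>> {"fn": "carry_out", "kwargs": {"targets": "-0.3 0.04 0 0 0 0.07 -1;-0.41 0.05 0 0 0 0.07 -1;-0.41 0.05 0 0 0 0.07 -1;-0.41 0.06 0 0 0 0.07 -1;-0.41 0.06 0 0 0 0.07 -1;-0.41 0.06 0 0 0 0.07 -1;-0.41 0.06 0 0 0 0.07 -1;-0.41 0.07 0 0 0 0.07 -1"}}

```text
time: 12.45
ee_pos: [0.5337, 0.0222, 0.3711]
tcp_rot: [-180.0, 0.0, 74.3]
wrist_force: [0.4, 0.0, -0.4]
opening: 0.0115
grasp_force: 58.5
```

>>> {"fn": "carry_out", "kwargs": {"targets": "-0.45 0.07 0 0 0 0.07 -1;-0.45 0.07 0 0 0 0.07 -1;-0.45 0.07 0 0 0 0.07 -1;-0.43 0.08 0 0 0 0.07 -1;-0.41 0.08 0 0 0 0.07 -1;-0.4 0.08 0 0 0 0.07 -1;-0.3 0.08 0 0 0 0.07 -1;-0.2 0.05 0 0 0 0.07 -1"}}

```text
time: 13.12
ee_pos: [0.5201, -0.1031, 0.3712]
tcp_rot: [-180.0, 0.0, 71.0]
wrist_force: [0.0, 0.3, -0.2]
opening: 0.0106
grasp_force: 58.5
```

>>> {"fn": "carry_out", "kwargs": {"targets": "0 0 0.3 0 0 0 -1;0 0 0.6 0 0 0 -1;0 0 0.6 0 0 0 -1;0 0 0.6 0 0 0 -1;0 0 0.5 0 0 0 -1;0 0 0.4 0 0 0 -1;0 0 0.25 0 0 0 -1;0 0 0.2 0 0 0 -1"}}

```text
time: 13.78
ee_pos: [0.5202, -0.1015, 0.2324]
tcp_rot: [-179.9, 0.0, 71.2]
wrist_force: [0.8, -0.5, 0.1]
opening: 0.0112
grasp_force: 58.6
```

>>> {"fn": "carry_out", "kwargs": {"targets": "0 0 0.1 0 0 0 -1;0 0 0.1 0 0 0 -1;0 0 0.08 0 0 0 -1;0 0 0.05 0 0 0 -1;0 0 0.04 0 0 0 -1;0 0 0.03 0 0 0 -1;0 0 0.03 0 0 0 -1;0 0 0 0 0 0 -1"}}

```text
time: 14.45
ee_pos: [0.5204, -0.1016, 0.2162]
tcp_rot: [180.0, 0.0, 71.2]
wrist_force: [-1.0, -0.3, -1.5]
opening: 0.0111
grasp_force: 58.6
```

>>> {"fn": "carry_out", "kwargs": {"targets": "0 0 0.02 0 0 0 -1;0 0 0.02 0 0 0 -1;0 0 0.02 0 0 0 -1;0 0 0.01 0 0 0 -1;0 0 0 0 0 0 -1;0 0 0 0 0 0 -1;0 0 0 0 0 0 -1;0 0 0 0 0 0 -1"}}

```text
time: 15.12
ee_pos: [0.5205, -0.1016, 0.2142]
tcp_rot: [180.0, -0.0, 71.1]
wrist_force: [-1.9, -0.1, 4.4]
opening: 0.0114
grasp_force: 59.8
```

On the bench (contact force up by about 5 N). I release and rise.

>>> {"fn": "carry_out", "kwargs": {"targets": "0 0 0 0 0 0 -0.6;0 0 0 0 0 0 -0.5;0 0 0 0 0 0 -0.3;0 0 0 0 0 0 0;0 0 0 0 0 0 0.5;0 0 0 0 0 0 1;0 0 0 0 0 0 1;0 0 0 0 0 0 1"}}

```text
time: 15.78
ee_pos: [0.5204, -0.1016, 0.2134]
tcp_rot: [-180.0, 0.0, 71.1]
wrist_force: [-0.5, 0.0, 0.0]
opening: 0.0851
grasp_force: 0.0
```

>>> {"fn": "carry_out", "kwargs": {"targets": "0 0 0 0 0 0 1;0 0 -0.3 0 0 0 1;0 0 -0.5 0 0 0 1;0 0 -0.5 0 0 0 1;0 0 -0.6 0 0 0 1;0 0 -0.6 0 0 0 1;0 0 -0.6 0 0 0 1;0 0 -0.3 0 0 0 1"}}

```text
time: 16.45
ee_pos: [0.5205, -0.1016, 0.3535]
tcp_rot: [179.8, -0.0, 71.1]
wrist_force: [0.6, -0.1, -0.1]
opening: 0.0857
grasp_force: 0.0
```

```bash
python3 - <<'E'
from h import *
a=camera("top")[:,:,::-1].copy(); b=camera("scene")[:,:,::-1].copy()
z=lambda i:cv2.resize(i,(400,400),interpolation=cv2.INTER_CUBIC)
cv2.imwrite("pics/c5.png",np.hstack([z(a[190:360,150:320]),z(b[170:350,160:340])]))
E
```

```text
(no output)
```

View pics/c5.png

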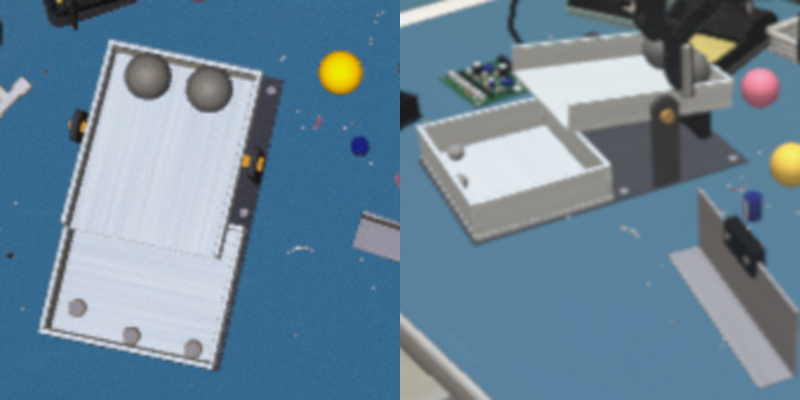

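The picture shows the small balls in the tray at (78,308), (132,336) and (193,348). Both large balls are at the back of the pan at (148,76) and (209,89). The pan is up and the card stands upright, clear of the stand.

```bash
python3 -c "
from workcell import bot
print(bot.job_done())"
```

```text
the job is handed in; nothing more can be done
None
```

I handed the job in at about 16.5 s: the last picture shows all three small balls in the catch tray, both large balls in the pan, the pan back up and the long card upright on the bench, clear of the stand; no verdict was returned.

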